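# Roll a lockbox's code wheels home and draw its bolt

### The arm

A 7-joint arm with a two-finger parallel gripper is mounted at the origin on a cart in front of the work surface, level with it; the furniture and walls round the work are solid. World frame = base frame: x ahead of the robot, y to its left, z up, the work surface at z = 0. Lengths are in m, angles in rad, forces in N, time in s.
With the tool pointing down it reaches from about 0.4 to 0.925 m from the base axis. Payload 4.1 kg.
Tool frame: the origin (TCP) lies between the finger pads; the fingertips stand manip.nose_length ahead of it and the grasp point (between the pads) lies 5 mm behind it (manip.nose_length is the distance from the TCP to the fingertips, in m); z points along the fingers, y is the direction in which the jaws open and shut (so a half turn about z gives the same grasp; the last joint's range is limited). The gripper opens to 85 mm and grips with 20 to 120 N. Pads are 22 mm wide; open, the fingers measure 114 mm over their backs; the gripper's body (76 mm by 85 mm) begins 54 mm behind the grasp point. The pads swing forward as they close: fully open they stand 13 mm farther back than shut.
Start: joints at [-1.249, 0.398, 0.045, 1.537, -0.019, 1.207, -0.051], TCP at [0.266, 0.593, 0.245] pointing down, gripper open.
Joint ranges: [-2.82, 2.82], [-0.49, 2.23], [-1.37, 1.46], [0, 2.46], [-1.36, 4.5], [0.23, 2], [-2.94, 2.94]. Speed limits (rad/s): [2.57, 2.57, 3.14, 3.14, 3.14, 3.14, 3.14].

### API

Orientations are given as a unit quaternion [x, y, z, w].
In Python, from workcell import manip, cams, finish_job gives the robot as it stands.
- The arm moves only by the tool step_arm, never from a script. Its argument "series" is a list of rows, each a list of 3 entries, a list of its own where there are three numbers: the opening in per cent of the stroke, from 0 (shut) to 100 (fully open), then the shift along the tool's x, y, z in m, then the turn about the tool's z in rad. A call has 1 to 12 rows; each row shifts and turns the pose as measured when the row begins, along the tool's axes as they then stand; what a row does not reach is not made up. A row lasts 1/8 s, in which the tool goes at most 62.5 mm and 10.7 degrees, less where a joint would pass 70% of its speed; a pose out of reach is approached as far as the arm can. A call is refused whole if a number of a shift passes 0.0625 or a number of a turn 0.188, either way. A call with a gripper value outside its range is refused whole. The fingers move at their own pace and stop on an object; "grip_force" is the grip in N (left out, the last holds). Time passes only in rows, so rows that do not move let the fingers close. It gives the time, the measured TCP pose, the force and the opening at its end, in the units of the state.
- manip.observe(): the state, without advancing time (a new reading comes with each control period).
- cams.read_camera(name): name is "scene" or "side" or "wrist"; returns a dict with "color" (420x560x3 uint8, blue, green, red), "range_z" (420x560 float32, m along the optical axis (not along the pixel's ray), 0 where there is no reading), "K" (3x3 intrinsics, pixels), "k1" (the pictures are not rectified: a ray, as slopes to the right and down, at radius r is drawn at 1 + k1 r^2 times it, then the intrinsics apply), "T" (4x4, takes a point from camera to world coordinates). Camera axes: x right, y up, looking along -z (the intrinsics and any distortion apply to the point x, -y, -z); pixel columns grow to the right and rows downward; lengths in m; the calibration is good to about 2 mm. A picture is of the moment at which its call begins.
- finish_job(): hands the job in, once; it reports no verdict.
Trained networks look in a picture, given as the dict that the camera call returned (one of the last four; its "shot" number tells which), for a name from the list of things; names that differ only in an ending like _2 or _b are one class to them, and where a whole thing is asked for, a point or a joint stands for the part that bears it (a point fixed in the world has none). Each returns a list of dicts, best first, with "p" (0 to 1); they miss things now and then, are a little off and sometimes report something else, mostly with a low value. They report only what shows in the picture. A call takes as long as a camera call.
- cams.find_in(query, picture): "box" ([centre column, centre row, width, height] in pixels, round what is visible of it).
- cams.masks_of(query, picture): "region" (420x560 bool, what is visible of it) and "box" ([centre column, centre row, width, height] in pixels, round what is visible of it).
- cams.pinpoint(query, picture): "point" ([column, row] in pixels: a listed point, or the origin of a listed thing).
The state is a dict: "clock": time; "joint_pos": joint angles; "dq": joint speeds; "joint_efforts": joint torques, N m; "tcp_pos": TCP position; "orientation": TCP orientation; "contact_force": force on the tool from outside, world axes, zero at the start; "torque": the same for the moment, N m; "gripper_width": opening from 0.0 (shut) to 1.0 (fully open).
Only numpy, scipy, OpenCV 4.12 (cv2) and the standard library are available. Lean on these libraries where they do the work, as an engineer would, in place of code of your own. Each camera call takes 0.05 s, during which the arm holds its last target.

### The job

Unlock the steel lockbox: roll its left thumbwheel until 3 stands on top and its right one until 5 does; the middle one already shows 7, so do not turn it. Then slide the yellow bolt tab fully towards the wheels, so that the bolt leaves its keeper, and let go. Work gently: the wheels must never be pressed with more than 25 N.

Things in the scene. Friction and masses are not known exactly. Their poses are not given: they have to be found in the camera images.
- lockbox: fixed lockbox, grey with a blue lid, 134 x 244 x 52 mm. Origin at bench height under the middle wheel; it reaches 92 mm to its +y and 152 mm to its -y side. +x points away from the robot, +y to the robot's left (at yaw 0). Three thumbwheels come up through slots in the lid, centred at its x = 0 and y = +52 (left), 0 (middle), -52 mm (right), 28 mm apart.
- lock_top (a point): point on the lid top, 52 mm above the bench, at the middle wheel's place. By the drawing the wheels' crowns stand 18 mm above it (axles 8 mm below it), but the wheel pack sits up to 6 mm higher or lower in the box, all three wheels alike, and does not give when pressed: feel for the rim.
- wheel_left (a joint): left (+y) black thumbwheel, smooth rim of radius 26, width 24 mm, axle along the box's y; angle in rad. White digits 0-9; the one on top, between two red index bars, is set: digit d at d x 0.6283, plus or minus whole turns of 6.2832. Grows as the top rolls towards the box's +x, to higher digits. Turns endlessly, no clicks, friction 1.2 N at the rim.
- wheel_mid (a joint): middle black thumbwheel, smooth rim of radius 26, width 24 mm, axle along the box's y; angle in rad. White digits 0-9; the one on top, between two red index bars, is set: digit d at d x 0.6283, plus or minus whole turns of 6.2832. Grows as the top rolls towards the box's +x, to higher digits. Turns endlessly, no clicks, friction 1.2 N at the rim. Starts at its 7.
- wheel_right (a joint): right (-y) black thumbwheel, smooth rim of radius 26, width 24 mm, axle along the box's y; angle in rad. White digits 0-9; the one on top, between two red index bars, is set: digit d at d x 0.6283, plus or minus whole turns of 6.2832. Grows as the top rolls towards the box's +x, to higher digits. Turns endlessly, no clicks, friction 1.2 N at the rim.
- bolt (a joint): bolt travel in m: 0 locked, 0.022 fully withdrawn at its stop; grows as the tab moves to the box's +y, towards the wheels. Friction about 2 N. Its teeth enter slots in the wheels: after about 2 mm it stops dead unless all wheels stand within about 0.1 rad of 3, 7, 5 (a little more off is felt as drag, as the round teeth centre the wheel).
- tab (a point): centre of the bolt's yellow upright thumb tab, 28 x 10 x 30 mm (box's x, y, z), its top 31 mm above the lid; at the box's x = 0, y = -118 mm when locked, 49 mm short of the right wheel. The lid outside it (-y) is free for 28 mm. A rod under 12 mm high runs from its foot, at x = +42 mm, to the keeper.
- keeper (a point): centre of the steel keeper that the rod enters when locked, at the box's x = +42, y = -159 mm, fixed at the end of the box; 36 x 14 mm, its top 70 mm above the bench.

How it is judged:
On the way:
1. the wheels show 3, 7, 5 while the bolt is still locked ((value of joint wheel_left between -4.5982 and -4.1982 rad or value of joint wheel_left between 1.685 and 2.085 rad or value of joint wheel_left between 7.9681 and 8.3681 rad or value of joint wheel_left between 14.2513 and 14.6513 rad) and (value of joint wheel_mid between -2.085 and -1.685 rad or value of joint wheel_mid between 4.1982 and 4.5982 rad or value of joint wheel_mid between 10.4814 and 10.8814 rad or value of joint wheel_mid between 16.7646 and 17.1646 rad) and (value of joint wheel_right between -3.3416 and -2.9416 rad or value of joint wheel_right between 2.9416 and 3.3416 rad or value of joint wheel_right between 9.2248 and 9.6248 rad or value of joint wheel_right between 15.508 and 15.908 rad) and value of joint bolt below 0.004 m), for 0.2 s.
At the end, for the whole second after the job is handed in: the three wheels show 3, 7 and 5, each within 0.2 rad (about 5 mm at the rim), and the bolt is withdrawn by more than 18 of its 22 mm ((value of joint wheel_left between -4.5982 and -4.1982 rad or value of joint wheel_left between 1.685 and 2.085 rad or value of joint wheel_left between 7.9681 and 8.3681 rad or value of joint wheel_left between 14.2513 and 14.6513 rad) and (value of joint wheel_mid between -2.085 and -1.685 rad or value of joint wheel_mid between 4.1982 and 4.5982 rad or value of joint wheel_mid between 10.4814 and 10.8814 rad or value of joint wheel_mid between 16.7646 and 17.1646 rad) and (value of joint wheel_right between -3.3416 and -2.9416 rad or value of joint wheel_right between 2.9416 and 3.3416 rad or value of joint wheel_right between 9.2248 and 9.6248 rad or value of joint wheel_right between 15.508 and 15.908 rad) and value of joint bolt above 0.018 m); the robot touches nothing.
It fails at once if the middle wheel is turned by more than about 0.25 rad (a third of a digit) (not (value of joint wheel_mid between 4.1482 and 4.6482 rad)).
It fails at once if the left wheel is pressed with more than 25 N (contact force between wheel_left and the fingers above 25 N).
It fails at once if the middle wheel is pressed with more than 25 N (contact force between wheel_mid and the fingers above 25 N).
It fails at once if the right wheel is pressed with more than 25 N (contact force between wheel_right and the fingers above 25 N).
It also fails if it takes over 58 s, if anything falls off the work surface, if the arm or the gripper's body presses on something with over 40 N, if the wrist force passes 120 N, or if a joint passes its speed limit or range.

## Working session

There is one attempt and no reset: what is moved stays moved. The work goes in short steps, Python scripts to look and compute and a tool call to move; the robot and the scene stay as the last step left them, time stands still between calls to the robot, and variables do not carry over. Pictures are saved under pics/ and viewed, and the job is handed in when it is done.

Besides the shell and the picture viewer there is one more tool, called after "Request:" as name(argument=value, ...), one argument or row to a line, values as JSON. step_arm: Moves the arm, as the interface text tells. Its arguments: {"type":"object","properties":{"series":{"type":"array","items":{"type":"array"}},"grip_force":{"type":"number"}},"required":["series"]}

```bash
ls; mkdir -p pics
python3 - <<'E'
from workcell import manip, cams
import cv2
print(manip.observe(), manip.nose_length)
for n in ("scene","side","wrist"):
    p=cams.read_camera(n); cv2.imwrite(f"pics/{n}0.png",p["color"]); print(n,p["K"],p["k1"],p["T"].round(3).tolist())
    for q in ("lock_top","tab","keeper","wheel_left","wheel_mid","wheel_right"):
        r=cams.pinpoint(q,p); print(q,[(x["point"],round(x["p"],2)) for x in r[:2]])
E
```

```text
pics
{'clock': 0.0, 'joint_pos': array([-1.24900395,  0.39919991,  0.04503629,  1.53784209, -0.01877024,
        1.20689842, -0.05070664]), 'dq': array([ 0.00019478, -0.00050365, -0.00201853, -0.00122146,  0.00212191,
       -0.0006297 , -0.0002278 ]), 'joint_efforts': array([-4.42846258e-04, -4.75113416e+01,  1.36432361e+00, -2.54227549e+01,
        1.15350014e-02,  9.28046502e-03,  1.84087156e-05]), 'tcp_pos': array([0.26523297, 0.59277748, 0.24427521]), 'orientation': array([ 2.08808733e-01,  9.77956024e-01, -9.48462260e-04, -1.67069271e-04]), 'contact_force': array([-0.17888026,  0.2103406 , -0.0002803 ]), 'torque': array([ 0.01322546,  0.00182051, -0.01093999]), 'gripper_width': 0.9991957755565164} 0.014
scene [[438.74902331   0.         291.92503287]
 [  0.         438.74902331 200.32049376]
 [  0.           0.           1.        ]] -0.055311200283331495 [[0.868, 0.35, -0.352, 0.256], [-0.496, 0.595, -0.632, -0.321], [-0.011, 0.724, 0.69, 0.665], [0.0, 0.0, 0.0, 1.0]]
lock_top [([262.2, 189.9], 0.68)]
tab [([275.8, 227.9], 0.94)]
keeper [([303.0, 241.9], 0.78)]Traceback (most recent call last):
  File "<stdin>", line 7, in <module>
ValueError: it knows: keeper, lock_top, lockbox, tab
```

```bash
cat > h.py <<'E'
from workcell import manip, cams
import cv2, numpy as np
def ray(p,uv):
    K=p["K"]; d=np.array([p["k1"],0,0,0.])
    n=cv2.undistortPoints(np.array([[uv]],float),K,np.array([p["k1"],0,0,0]))[0,0]
    d=p["T"][:3,:3]@np.array([n[0],-n[1],-1.]); return p["T"][:3,3],d
def atz(p,uv,z):
    o,d=ray(p,uv); return o+d*(z-o[2])/d[2]
def pt(p,uv):
    o,d=ray(p,uv); u,v=map(lambda a:int(round(a)),uv)
    w=p["range_z"][v-1:v+2,u-1:u+2]; return o+d*np.median(w)
def px(p,X):
    c=np.linalg.inv(p["T"])@np.append(X,1.); n=np.array([c[0],-c[1],-c[2]])
    return cv2.projectPoints(n[None],np.zeros(3),np.zeros(3),p["K"],np.array([p["k1"],0,0,0.]))[0].ravel()
E
python3 - <<'E'
from h import *
for n in ("scene","side","wrist"):
    p=cams.read_camera(n); cv2.imwrite(f"pics/{n}0.png",p["color"]); print(n,p["T"][:3,3].round(3),p["K"][0,0])
    for q in ("lock_top","tab","keeper","lockbox"):
        r=cams.pinpoint(q,p); print(q,[(x["point"],round(x["p"],2),pt(p,x["point"]).round(3)) for x in r[:2]])
E
```

```text
scene [ 0.256 -0.321  0.665] 438.7490233091424
lock_top [([263.7, 187.6], 0.85, array([0.528, 0.285, 0.07 ]))]
tab [([276.1, 226.4], 0.6, array([0.497, 0.173, 0.076]))]
keeper []
lockbox [([261.3, 207.0], 0.78, array([0.5  , 0.241, 0.066]))]
side [0.369 0.995 0.385] 512.6047087093679
lock_top [([308.5, 243.0], 0.97, array([0.521, 0.307, 0.06 ]))]
tab [([336.4, 209.3], 0.63, array([0.5  , 0.183, 0.071]))]
keeper [([321.2, 202.3], 0.55, array([0.539, 0.121, 0.058]))]
lockbox [([307.7, 272.5], 0.64, array([0.504, 0.388, 0.055]))]
wrist [0.19  0.627 0.374] 289.69749204444014
lock_top []
tab []
keeper []
lockbox []
```

View pics/scene0.png

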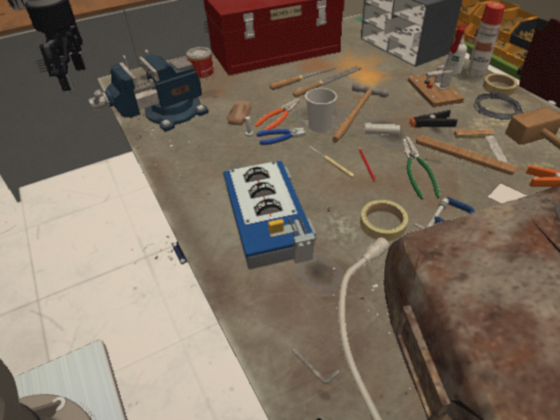

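View pics/side0.png

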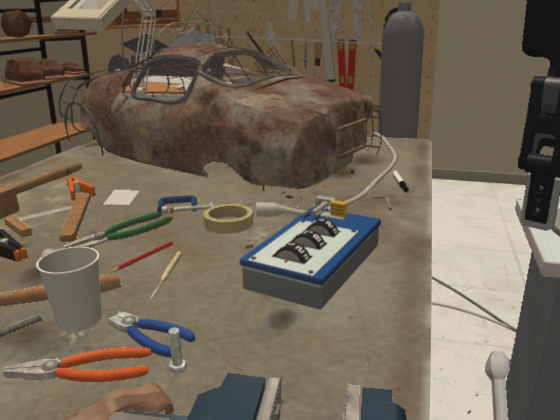

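View pics/wrist0.png

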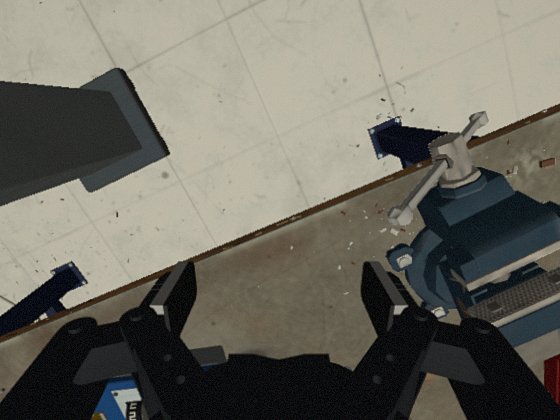

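Run:
```python
from h import *
for n in ("scene","side"):
    p=cams.read_camera(n); m=cams.masks_of("lockbox",p)[0]; print(n,m["p"],m["box"])
    vs,us=np.nonzero(m["region"])
    P=np.array([pt(p,(u,v)) for u,v in zip(us,vs) if 1<u<558 and 1<v<418])
    z=P[:,2]; print("zpct",np.percentile(z,[5,25,50,75,95]).round(3))
    L=P[(z>.044)&(z<.060)]
    r=cv2.minAreaRect(L[:,:2].astype(np.float32)*1000); print(r, cv2.boxPoints(r).round(0).tolist(), "top z max",np.percentile(z,99.5))
    u,v,w,h=[int(a) for a in m["box"]]
    c=p["color"][max(0,v-h//2-8):v+h//2+8,u-w//2-8:u+w//2+8]
    cv2.imwrite(f"pics/{n}_z.png",cv2.resize(c,None,fx=5,fy=5,interpolation=cv2.INTER_CUBIC)[:600,:800])
    print(u-w//2-8,v-h//2-8)
```

```text
scene 0.73 [268.1, 213.4, 87.4, 109.5]
zpct [0.012 0.051 0.052 0.054 0.069]
((520.4725341796875, 258.0467529296875), (259.66558837890625, 140.4232177734375), 76.23027801513672) [[421.0, 149.0], [558.0, 115.0], [620.0, 367.0], [483.0, 401.0]] top z max 0.08166829988484108
217 151
side 0.9 [308.9, 251.5, 143.7, 109.3]
zpct [0.009 0.033 0.052 0.054 0.069]
((517.5662841796875, 258.12335205078125), (257.98162841796875, 134.5667724609375), 76.3011245727539) [[422.0, 149.0], [552.0, 117.0], [613.0, 368.0], [483.0, 399.0]] top z max 0.0797383902573033
229 189
```

View pics/scene_z.png

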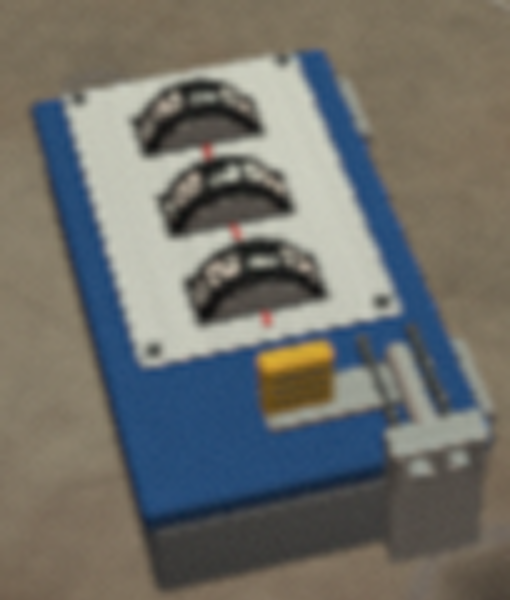

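View pics/side_z.png

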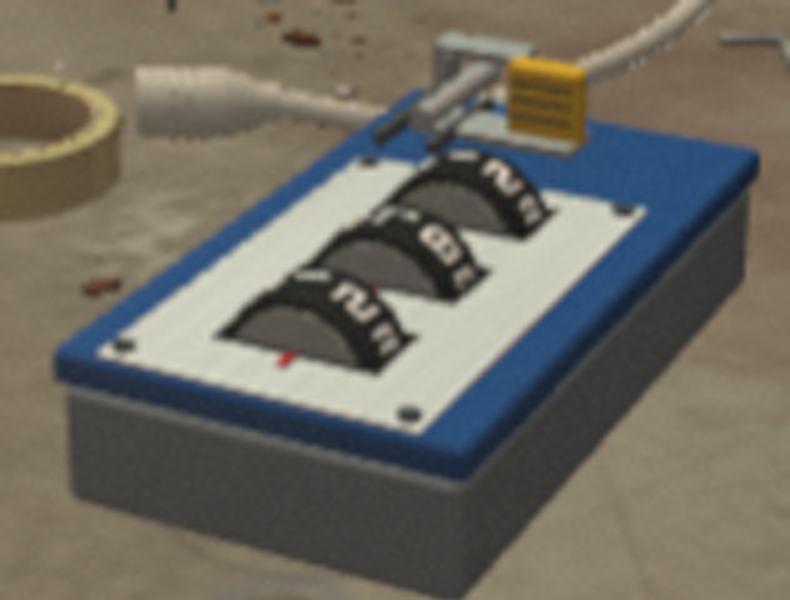

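Run:
```python
from h import *
p=cams.read_camera("wrist"); print(p["T"].round(3)); print(manip.observe()["clock"])
p=cams.read_camera("scene")
print(pt(p,(175,100)),pt(p,(140,75)),pt(p,(185,75)))
```

```text
[[ 0.411 -0.864 -0.29   0.19 ]
 [ 0.912  0.389  0.131  0.627]
 [-0.    -0.318  0.948  0.374]
 [ 0.     0.     0.     1.   ]]
1.2
[0.49169525 0.74540409 0.04966702] [0.46299479 1.03887303 0.00135269] [0.53344049 0.75190716 0.10941689]
```

Request:
step_arm(
  series=[
    [100,[-0.055,-0.019,0],0],
    [100,[-0.055,-0.019,0],0],
    [100,[-0.055,-0.019,0],0],
    [100,[-0.055,-0.019,0],0],
    [50,[-0.055,-0.019,0],0],
    [0,[-0.055,-0.019,0],0],
    [0,[-0.055,-0.019,0],-0.09],
    [0,[-0.04,-0.012,0],-0.09],
    [0,[0,0,0],0],
  ],
)

```text
clock: 2.38
tcp_pos: [0.6068, 0.2838, 0.2446]
orientation: [0.115, 0.993, 0.001, 0.001]
contact_force: [-0.2, -0.2, -0.1]
gripper_width: -0.001
```

Run:
```python
from h import *
p=cams.read_camera("wrist"); cv2.imwrite("pics/w1.png",p["color"]); print(p["T"][:3,3])
for q in ("lock_top","tab","keeper"):
    r=cams.pinpoint(q,p); print(q,[(x["point"],round(x["p"],2),pt(p,x["point"]).round(3),atz(p,x["point"],{"lock_top":.052,"tab":.068,"keeper":.07}[q]).round(3)) for x in r[:2]])
s=manip.observe(); print(s["clock"],s["orientation"])
```

```text
[0.52655782 0.30297416 0.37306195]
lock_top [([269.2, 107.6], 0.84, array([0.524, 0.295, 0.07 ]), array([0.524, 0.295, 0.052]))]
tab []
keeper [([120.9, 149.1], 0.91, array([0.527, 0.134, 0.07 ]), array([0.527, 0.135, 0.07 ]))]
2.575 [ 1.10260108e-01  9.93898546e-01  2.81797205e-03 -6.69054976e-04]
```

View pics/w1.png

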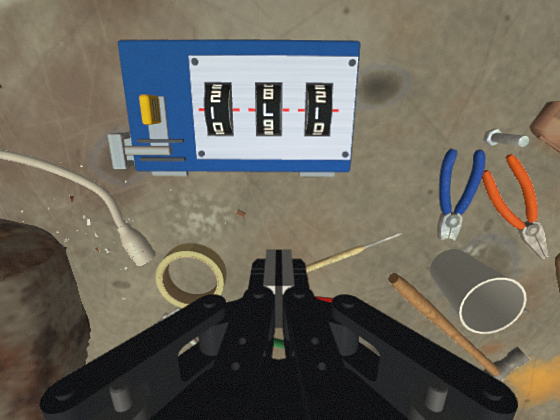

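Run:
```python
from h import *
from scipy.optimize import least_squares
p=cams.read_camera("wrist")
c=p["color"][30:185,110:370]; cv2.imwrite("pics/w1z.png",cv2.resize(c,None,fx=3,fy=3,interpolation=cv2.INTER_CUBIC))
m=cams.masks_of("lockbox",p)[0]; 
vs,us=np.nonzero(m["region"]); P=np.array([pt(p,(u,v)) for u,v in zip(us,vs) if 1<u<558 and 1<v<418])
z=P[:,2]; L=P[(z>.046)&(z<.058)]; print(np.median(L[:,2]))
r=cv2.minAreaRect(L[:,:2].astype(np.float32)*1000); print(r,cv2.boxPoints(r).round(0).tolist())
for uv in [(218,109),(269,109),(319,109)]:
    u,v=uv; o,d=ray(p,uv)
    rg=p["range_z"][v-25:v+26,u]; Z=[pt(p,(u+k,vv))[2] for k in(-5,0,5) for vv in range(v-6,v+7,3)]; print(uv,np.percentile(Z,[50,90]).round(4),pt(p,uv).round(4))
```

```text
0.05277910805559183
((519.0372924804688, 258.200927734375), (255.66001892089844, 139.086181640625), 76.30436706542969) [[421.0, 150.0], [556.0, 118.0], [617.0, 366.0], [482.0, 399.0]]
(218, 109) [0.0697 0.0707] [0.5086 0.2513 0.07  ]
(269, 109) [0.0693 0.0708] [0.5199 0.3008 0.0703]
(319, 109) [0.0693 0.0709] [0.531  0.3495 0.0691]
```

View pics/w1z.png

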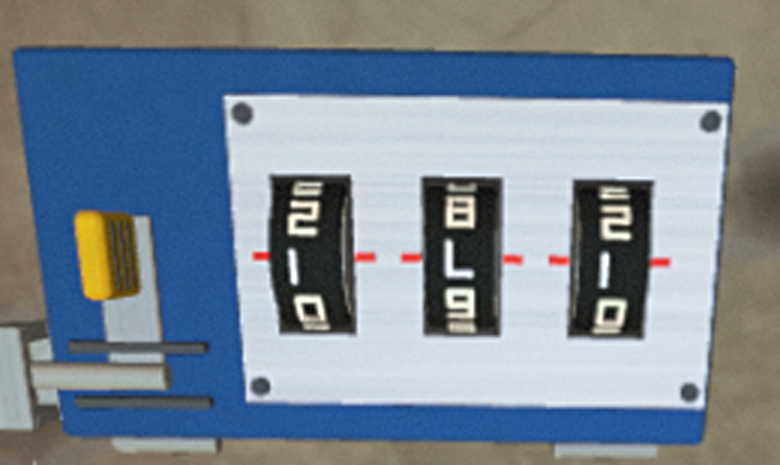

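Run:
```python
from h import *
p=cams.read_camera("wrist")
for a in [(313,256.5),(462.5,259),(609,262),(15,48),(733,58),(703,441)]:
    uv=(110+a[0]/3-.3,30+a[1]/3-.3); print(uv,atz(p,uv,.052).round(4))
print(manip.observe()["clock"],manip.observe()["tcp_pos"])
```

```text
(214.0333333333333, 115.2) [0.5129 0.2421 0.052 ]
(263.8666666666666, 116.03333333333333) [0.5255 0.2935 0.052 ]
(312.7, 117.03333333333333) [0.538  0.3439 0.052 ]
(114.7, 45.7) [0.4259 0.1639 0.052 ]
(354.03333333333336, 49.03333333333333) [0.4826 0.3966 0.052 ]
(344.03333333333336, 176.7) [0.6096 0.3667 0.052 ]
2.725 [0.60247943 0.29027119 0.24487369]
```

Request:
step_arm(
  series=[
    [0,[0.044,0.018,0],0.02],
    [0,[0.044,0.018,0.01],0],
    [0,[0,0,0.045],0],
    [0,[0,0,0.045],0],
    [0,[0,0,0.03],0],
    [0,[0,0,0],0],
    [0,[0,0,0],0],
  ],
)

```text
clock: 3.6
tcp_pos: [0.5192, 0.3561, 0.1158]
orientation: [0.115, 0.993, 0.006, 0.002]
contact_force: [0.3, 0.4, 0.4]
gripper_width: 0.006
```

```bash
cat >> h.py <<'E'
O=np.array([.5255,.2935]); ex=np.array([.971,-.2394]); ey=np.array([.2394,.971])
def st():
    s=manip.observe(); d=s["tcp_pos"][:2]-O; q=s["orientation"]
    f=s["contact_force"]; ty=np.degrees(2*np.arctan2(q[1],q[0]))-90-76.15
    print("t",round(s["clock"],2),"box mm",np.round([d@ex*1e3,d@ey*1e3],1),"tipz",round((s["tcp_pos"][2]-.014)*1e3,1),"yaw err",round(ty,2),"F box",np.round([f[:2]@ex,f[:2]@ey,f[2]],1),"tilt",q[2:].round(4))
E
python3 -c "
from h import *
st()"
```

```text
t 3.6 box mm [-21.1  59.3] tipz 101.8 yaw err 0.69 F box [0.2 0.4 0.4] tilt [0.0063 0.0015]
```

Request:
step_arm(
  series=[
    [0,[-0.005,-0.0035,0.009],0.01],
    [0,[-0.004,-0.0035,0.008],0],
    [0,[0,0,0.003],0],
    [0,[0,0,0],0],
  ],
)

```text
clock: 4.1
tcp_pos: [0.5292, 0.3476, 0.0979]
orientation: [0.12, 0.993, 0.008, 0.004]
contact_force: [-1.1, 0.6, -0.6]
gripper_width: -0.002
```

```bash
python3 -c "
from h import *
st()"
```

```text
t 4.1 box mm [-9.4 53.4] tipz 83.9 yaw err 0.02 F box [-1.2  0.3 -0.6] tilt [0.0082 0.0037]
```

Request:
step_arm(
  series=[
    [0,[0,0,0.003],0],
    [0,[0,0,0.003],0],
    [0,[0,0,0.001],0],
    [0,[0,0,0.001],0],
  ],
)

```text
clock: 4.6
tcp_pos: [0.5293, 0.3482, 0.0898]
orientation: [0.12, 0.993, 0.009, 0.004]
contact_force: [-0.6, 0.2, 0.8]
gripper_width: -0.002
```

```bash
python3 -c "
from h import *
st()"
```

```text
t 4.6 box mm [-9.4 54. ] tipz 75.8 yaw err 0.05 F box [-0.7  0.1  0.8] tilt [0.0086 0.0039]
```

Request:
step_arm(
  series=[
    [0,[0,-0.001,0.001],0],
    [0,[0,-0.001,0.001],0],
    [0,[0,0,0.001],0],
  ],
)

```text
clock: 4.97
tcp_pos: [0.5288, 0.3462, 0.0866]
orientation: [0.12, 0.993, 0.009, 0.004]
contact_force: [-0.0, -0.6, 0.2]
gripper_width: 0.002
```

Request:
step_arm(
  series=[
    [0,[0,0,0.001],0],
    [0,[0,0,0.001],0],
  ],
)

```text
clock: 5.22
tcp_pos: [0.529, 0.3464, 0.0859]
orientation: [0.12, 0.993, 0.009, 0.004]
contact_force: [-2.7, -1.9, 8.3]
gripper_width: -0.002
```

Request:
step_arm(
  series=[
    [0,[0,0,0.001],0],
    [0,[0,0,0.001],0],
  ],
)

```text
clock: 5.48
tcp_pos: [0.529, 0.3463, 0.086]
orientation: [0.12, 0.993, 0.009, 0.004]
contact_force: [-3.1, -1.2, 6.8]
gripper_width: 0.001
```

Request:
step_arm(
  series=[
    [0,[-0.003,0,0.001],0],
    [0,[-0.003,0,0.001],0],
    [0,[-0.003,0,0.001],0],
    [0,[-0.003,0,0.001],0],
  ],
)

```text
clock: 5.98
tcp_pos: [0.5411, 0.3435, 0.0867]
orientation: [0.12, 0.993, 0.009, 0.004]
contact_force: [-0.4, -1.0, 2.9]
gripper_width: 0.002
```

```bash
python3 -c "
from h import *
st()
p=cams.read_camera('wrist'); cv2.imwrite('pics/w2.png',p['color'])"
```

```text
t 5.97 box mm [ 3.2 52.3] tipz 72.7 yaw err 0.03 F box [-0.2 -1.1  2.9] tilt [0.0092 0.0036]
```

View pics/w2.png

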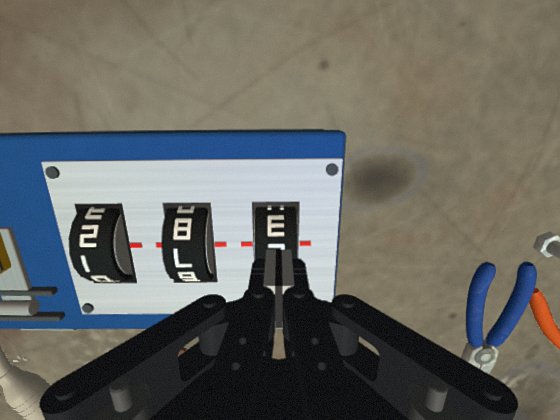

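Request:
step_arm(
  series=[
    [0,[-0.003,0,0.0013],0],
    [0,[-0.003,0,0.0013],0],
    [0,[-0.003,0,0.0013],0],
  ],
)

```text
clock: 6.4
tcp_pos: [0.5525, 0.3408, 0.085]
orientation: [0.121, 0.993, 0.01, 0.005]
contact_force: [0.3, -0.6, 4.7]
gripper_width: 0.0
```

```bash
python3 -c "
from h import *
st()
p=cams.read_camera('wrist'); cv2.imwrite('pics/w3.png',cv2.resize(p['color'][120:330,60:360],None,fx=2.5,fy=2.5))"
```

```text
t 6.4 box mm [14.9 52.4] tipz 71.0 yaw err -0.02 F box [ 0.5 -0.5  4.7] tilt [0.0097 0.0055]
```

View pics/w3.png

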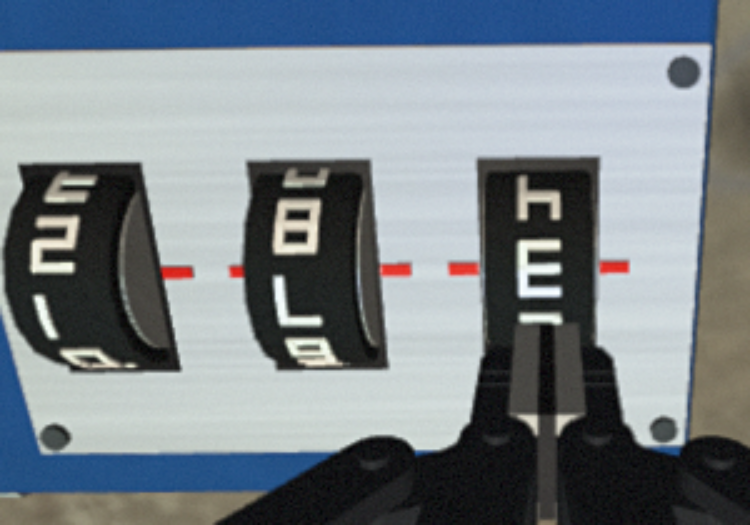

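```bash
cat >> h.py <<'E'
def bw(x,y,z): return np.array([*(O+x*ex+y*ey),z])
def phi(p,yw,uv,zc=.046):
    # digit angle from top (+ = rolled past to +x) from its pixel
    best=min(np.arange(-1.4,1.2,.005),key=lambda f:abs(px(p,bw(.026*np.sin(f),yw,zc+.026*np.cos(f)))[1]-uv[1]))
    return round(float(best),3), px(p,bw(.026*np.sin(best),yw,zc+.026*np.cos(best))).round(1)
E
python3 -c "
from h import *
p=cams.read_camera('wrist')
print(phi(p,.052,(276,227.2)),phi(p,0,(178,240.8)),phi(p,.052,(276,120+198/2.5)),phi(p,0,(178,120+228/2.5)))
st()"
```

```text
(-0.28, array([276.4, 227.2])) (-0.01, array([179.1, 240.9])) (-0.885, array([276. , 199.1])) (-0.63, array([178.6, 211.2]))
t 6.5 box mm [15.3 52.4] tipz 70.8 yaw err -0.05 F box [ 1.6 -1.7  4.6] tilt [0.0098 0.0058]
```

Request:
step_arm(
  series=[
    [0,[0,0,-0.005],0],
    [0,[0.002,0,-0.005],0],
    [0,[0.01,0,0],0],
    [0,[0.008,0,0],0],
    [0,[0,0,0.003],0],
    [0,[0,0,0],0],
  ],
)

```text
clock: 7.25
tcp_pos: [0.5289, 0.3468, 0.09]
orientation: [0.12, 0.993, 0.009, 0.004]
contact_force: [0.0, -0.1, -1.1]
gripper_width: -0.0
```

```bash
python3 -c "
from h import *
st()"
```

```text
t 7.25 box mm [-9.4 52.5] tipz 76.0 yaw err 0.09 F box [ 0.1 -0.1 -1.1] tilt [0.0093 0.0038]
```

Request:
step_arm(
  series=[
    [0,[0,0,0.0015],0],
    [0,[0,0,0.001],0],
    [0,[0,0,0.001],0],
    [0,[0,0,0.001],0],
    [0,[-0.0023,0,0.001],0],
    [0,[-0.0023,0,0.001],0],
    [0,[-0.002,0,0.001],0],
    [0,[0,0,0.001],0],
  ],
)

```text
clock: 8.25
tcp_pos: [0.5378, 0.3448, 0.0863]
orientation: [0.121, 0.993, 0.01, 0.005]
contact_force: [-2.5, -1.5, 7.7]
gripper_width: 0.001
```

```bash
python3 -c "
from h import *
st()
p=cams.read_camera('wrist'); cv2.imwrite('pics/w4.png',cv2.resize(p['color'][120:330,60:360],None,fx=2.5,fy=2.5))"
```

```text
t 8.25 box mm [-0.3 52.7] tipz 72.3 yaw err -0.03 F box [-2.1 -2.1  7.7] tilt [0.01   0.0047]
```

View pics/w4.png

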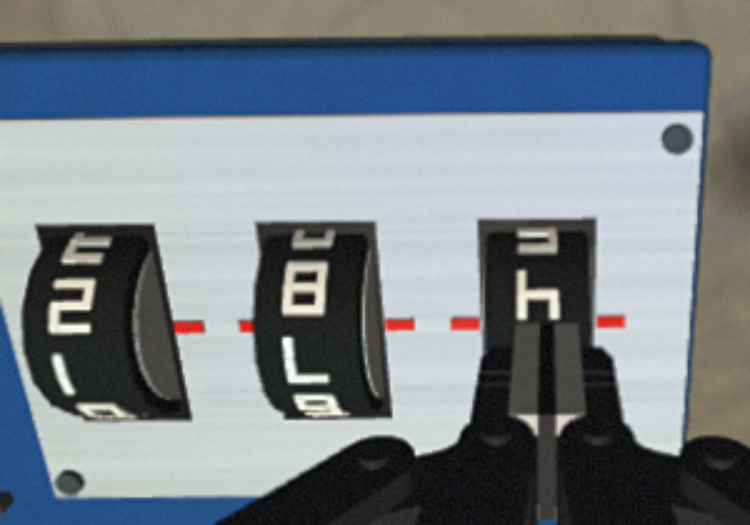

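```bash
python3 -c "
from h import *
p=cams.read_camera('wrist')
print(phi(p,.052,(276,120+296/2.5)),phi(p,0,(178,120+289/2.5)),phi(p,0,(178,120+362/2.5)))
st()"
```

```text
(-0.575, array([275.6, 238.5])) (-0.66, array([182.1, 235.5])) (-0.02, array([182.4, 264.9]))
t 8.35 box mm [-0.3 52.7] tipz 72.3 yaw err -0.03 F box [-2.3 -2.4  7. ] tilt [0.01   0.0048]
```

Request:
step_arm(
  series=[
    [0,[0.0015,0,0.001],0],
    [0,[0,0,0.0005],0],
    [0,[0,0,-0.006],0],
    [0,[0,0,-0.01],0],
    [0,[0.02,0,-0.01],0],
    [0,[0.025,0,0],0],
    [0,[0,0,0],0],
  ],
)

```text
clock: 9.22
tcp_pos: [0.4898, 0.3567, 0.1137]
orientation: [0.121, 0.993, 0.011, 0.005]
contact_force: [-0.1, 1.2, -0.4]
gripper_width: 0.001
```

```bash
python3 -c "
from h import *
st()
p=cams.read_camera('wrist'); cv2.imwrite('pics/w5.png',cv2.resize(p['color'][190:390,60:360],None,fx=2.5,fy=2.5))"
```

```text
t 9.22 box mm [-49.8  52.8] tipz 99.7 yaw err -0.01 F box [-0.4  1.1 -0.4] tilt [0.0108 0.0052]
```

View pics/w5.png

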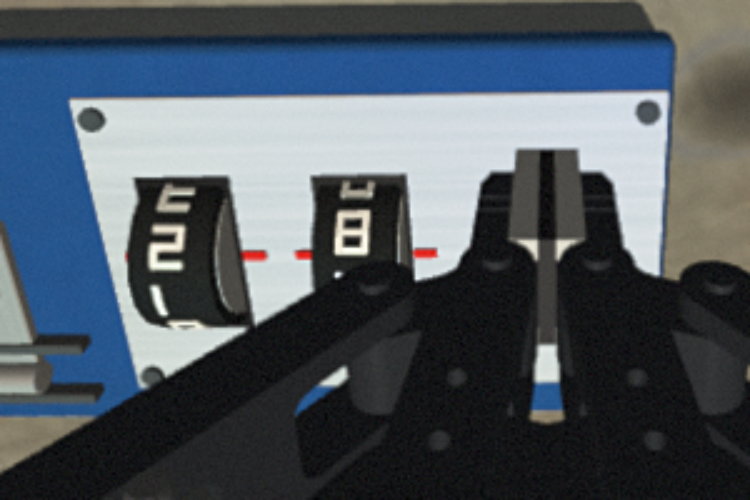

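Request:
step_arm(
  series=[
    [0,[-0.01,-0.035,0],0],
    [0,[-0.01,-0.035,0],0],
    [0,[-0.01,-0.026,0],0],
    [0,[0,0,0.01],0],
    [0,[0,0,0.005],0],
    [0,[0,0,0],0],
  ],
)

```text
clock: 10.02
tcp_pos: [0.5009, 0.2551, 0.0975]
orientation: [0.121, 0.993, 0.012, 0.008]
contact_force: [-0.5, 0.5, 0.4]
gripper_width: -0.006
```

```bash
python3 -c "
from h import *
st()
p=cams.read_camera('wrist'); cv2.imwrite('pics/w6.png',cv2.resize(p['color'][120:330,200:500],None,fx=2.5,fy=2.5))"
```

```text
t 10.03 box mm [-14.7 -43.2] tipz 83.5 yaw err -0.06 F box [-0.6  0.4  0.4] tilt [0.0123 0.0084]
```

View pics/w6.png

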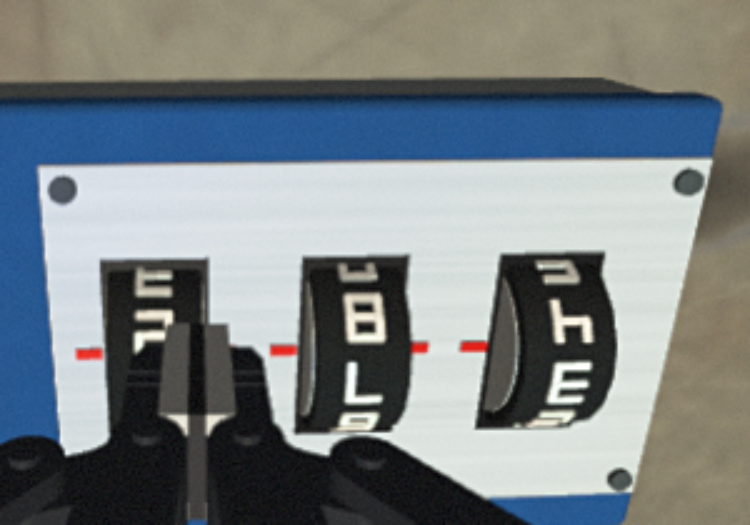

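```bash
python3 -c "
from h import *
p=cams.read_camera('wrist')
f=lambda u,v:(200+u/2.5,120+v/2.5)
print(phi(p,.052,f(572,325)),phi(p,.052,f(570,384)),phi(p,0,f(365,318)),phi(p,0,f(362,384)))
"
```

```text
(-0.555, array([428.9, 250. ])) (0.03, array([428.1, 273.6])) (-0.655, array([345.9, 247.3])) (-0.02, array([346.1, 273.6]))
```

Request:
step_arm(
  series=[
    [0,[0,-0.005,0.003],0],
    [0,[0,-0.004,0.003],0],
    [0,[0,0,0.001],0],
    [0,[0,0,0.001],0],
    [0,[0,0,0.001],0],
  ],
)

```text
clock: 10.75
tcp_pos: [0.4988, 0.2476, 0.0884]
orientation: [0.12, 0.993, 0.013, 0.009]
contact_force: [0.0, 0.1, -0.1]
gripper_width: 0.001
```

```bash
python3 -c "
from h import *
st()"
```

```text
t 10.75 box mm [-15.  -50.9] tipz 74.4 yaw err 0.08 F box [-0.   0.1 -0.1] tilt [0.013  0.0089]
```

Request:
step_arm(
  series=[
    [0,[0,0,0.001],0],
    [0,[0,0,0.001],0],
    [0,[0,0,0.001],0],
    [0,[-0.003,0,0.001],0],
    [0,[-0.003,0,0.001],0],
    [0,[-0.003,0,0.001],0],
    [0,[-0.003,0,0.001],0],
    [0,[-0.003,0,0.0012],0],
  ],
)

```text
clock: 11.75
tcp_pos: [0.5147, 0.2443, 0.0866]
orientation: [0.12, 0.993, 0.014, 0.009]
contact_force: [-0.5, -0.8, 4.1]
gripper_width: 0.003
```

```bash
python3 -c "
from h import *
st()"
```

```text
t 11.75 box mm [  1.3 -50.4] tipz 72.6 yaw err 0.06 F box [-0.3 -0.9  4.1] tilt [0.0136 0.0085]
```

Continue to about +15, lift, return.

Request:
step_arm(
  series=[
    [0,[-0.003,0,0.0012],0],
    [0,[-0.003,0,0.0012],0],
    [0,[-0.003,0,0.0013],0],
    [0,[-0.003,0,0.0013],0],
    [0,[0,0,0.0005],0],
  ],
)

```text
clock: 12.38
tcp_pos: [0.5305, 0.2405, 0.0847]
orientation: [0.121, 0.993, 0.014, 0.011]
contact_force: [1.0, -0.7, 4.5]
gripper_width: -0.003
```

```bash
python3 -c "
from h import *
st()
p=cams.read_camera('wrist'); cv2.imwrite('pics/w7.png',cv2.resize(p['color'][120:330,200:500],None,fx=2.5,fy=2.5))"
```

```text
t 12.38 box mm [ 17.6 -50.3] tipz 70.7 yaw err -0.03 F box [ 1.2 -0.4  4.5] tilt [0.0143 0.0111]
```

View pics/w7.png

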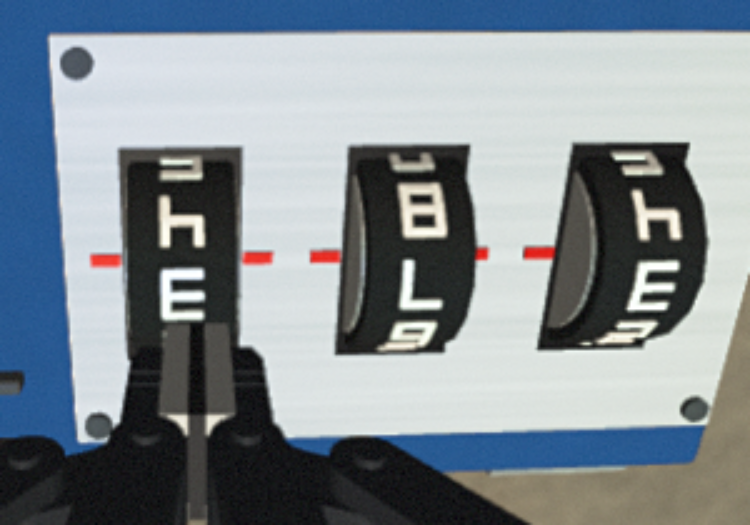

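Request:
step_arm(
  series=[
    [0,[0,0,-0.006],0],
    [0,[0.002,0,-0.005],0],
    [0,[0.012,0,0],0],
    [0,[0.012,0,0],0],
    [0,[0.001,-0.001,0.002],0],
    [0,[0,0,0.001],0],
    [0,[0,0,0],0],
  ],
)

```text
clock: 13.3
tcp_pos: [0.499, 0.2471, 0.0909]
orientation: [0.12, 0.993, 0.014, 0.009]
contact_force: [-0.4, -0.6, 0.0]
gripper_width: 0.001
```

```bash
python3 -c "
from h import *
st()"
```

```text
t 13.3 box mm [-14.7 -51.4] tipz 76.9 yaw err 0.12 F box [-0.2 -0.6  0. ] tilt [0.0138 0.0091]
```

Request:
step_arm(
  series=[
    [0,[0,0,0.002],0],
    [0,[0,0,0.001],0],
    [0,[0,0,0.001],0],
    [0,[0,0,0.001],0],
    [0,[0,0,0.001],0],
    [0,[-0.003,0,0.001],0],
    [0,[-0.003,0,0.001],0],
    [0,[-0.003,0,0.001],0],
    [0,[-0.003,0,0.001],0],
    [0,[-0.003,0,0.0012],0],
    [0,[-0.003,0,0.0012],0],
  ],
)

```text
clock: 14.68
tcp_pos: [0.5196, 0.2424, 0.086]
orientation: [0.121, 0.993, 0.015, 0.01]
contact_force: [-1.3, -2.0, 11.1]
gripper_width: 0.003
```

```bash
python3 -c "
from h import *
st()"
```

```text
t 14.68 box mm [  6.5 -51. ] tipz 72.0 yaw err -0.01 F box [-0.8 -2.3 11.1] tilt [0.0147 0.01  ]
```

Moved about 21 mm; about 8–9 more.

Request:
step_arm(
  series=[
    [0,[-0.003,0,0.001],0],
    [0,[-0.002,0,0.001],0],
    [0,[-0.001,0,0.001],0],
    [0,[0,0,0.0005],0],
  ],
)

```text
clock: 15.18
tcp_pos: [0.529, 0.2401, 0.0851]
orientation: [0.121, 0.992, 0.015, 0.012]
contact_force: [-0.1, -0.9, 4.8]
gripper_width: 0.002
```

```bash
python3 -c "
from h import *
st()
p=cams.read_camera('wrist'); cv2.imwrite('pics/w8.png',cv2.resize(p['color'][120:330,200:500],None,fx=2.5,fy=2.5))"
```

```text
t 15.18 box mm [ 16.2 -51. ] tipz 71.1 yaw err -0.09 F box [ 0.1 -0.9  4.8] tilt [0.0153 0.0124]
```

View pics/w8.png

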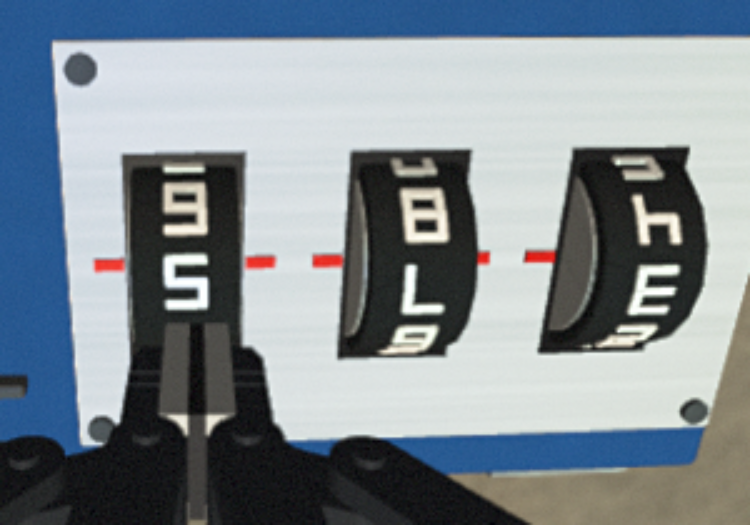

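```bash
python3 -c "
from h import *
p=cams.read_camera('wrist')
f=lambda u,v:(200+u/2.5,120+v/2.5)
print('R6,5',phi(p,-.052,f(186,210)),phi(p,-.052,f(186,282)),'M8,7',phi(p,0,f(424,217)),phi(p,0,f(420,290)),'L4,3',phi(p,.052,f(657,220)),phi(p,.052,f(655,289)))
"
```

```text
R6,5 (-0.73, array([274.4, 204.1])) (-0.13, array([274.8, 232.9])) M8,7 (-0.64, array([370.7, 206.8])) (-0.02, array([371. , 236.1])) L4,3 (-0.585, array([464. , 207.9])) (0.015, array([463.2, 235.7]))
```

Request:
step_arm(
  series=[
    [0,[-0.0015,0,0.001],0],
    [0,[-0.0003,0,0.0007],0],
  ],
)

```text
clock: 15.52
tcp_pos: [0.5318, 0.2394, 0.084]
orientation: [0.121, 0.992, 0.015, 0.014]
contact_force: [0.7, -1.9, 6.0]
gripper_width: 0.0
```

```bash
python3 -c "
from h import *
st()
p=cams.read_camera('wrist'); cv2.imwrite('pics/w9.png',cv2.resize(p['color'][120:330,200:500],None,fx=2.5,fy=2.5))"
```

```text
t 15.53 box mm [ 19.1 -51. ] tipz 70.0 yaw err -0.09 F box [ 1.2 -1.6  6. ] tilt [0.0154 0.0135]
```

View pics/w9.png

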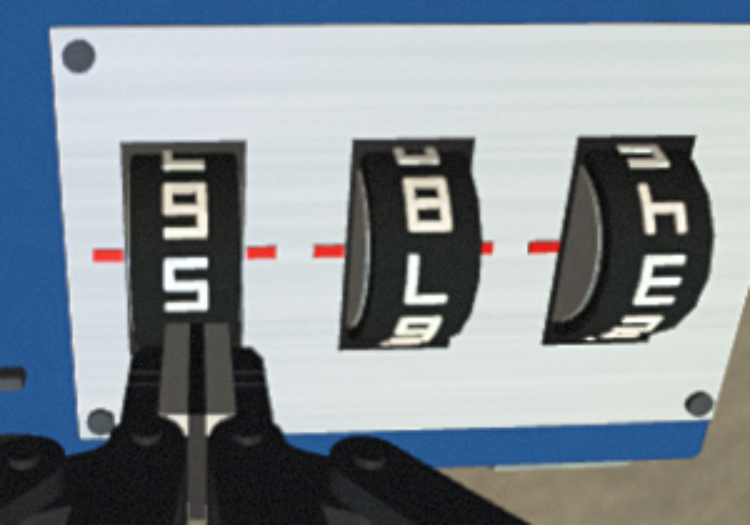

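Request:
step_arm(
  series=[
    [0,[0,0,-0.01],0],
    [0,[0,0,-0.025],0],
    [0,[0.006,-0.035,-0.005],0],
    [0,[0.006,-0.035,0],0],
    [0,[0.004,-0.015,0],0],
    [0,[0,0,0],0],
    [0,[0,0,0],0],
  ],
)

```text
clock: 16.45
tcp_pos: [0.491, 0.1626, 0.1209]
orientation: [0.119, 0.993, 0.016, 0.011]
contact_force: [-1.2, 0.3, -0.7]
gripper_width: -0.003
```

```bash
python3 -c "
from h import *
st()
p=cams.read_camera('wrist'); cv2.imwrite('pics/w10.png',p['color']); c=p['color'][150:330,250:560]; cv2.imwrite('pics/w10z.png',cv2.resize(c,None,fx=2.5,fy=2.5))
r=cams.pinpoint('tab',p); print([(x['point'],x['p'],atz(p,x['point'],.068)) for x in r]); print(bw(0,-.118,.068))"
```

```text
t 16.45 box mm [  -2.2 -135.4] tipz 106.9 yaw err 0.23 F box [-1.3  0.  -0.7] tilt [0.0165 0.0112]
[([298.7, 234.4], 0.59, array([0.49511821, 0.17826532, 0.068     ]))]
[0.4972508 0.178922  0.068    ]
```

View pics/w10.png

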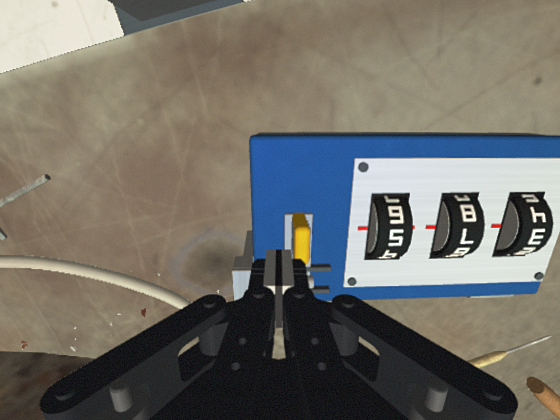

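View pics/w10z.png

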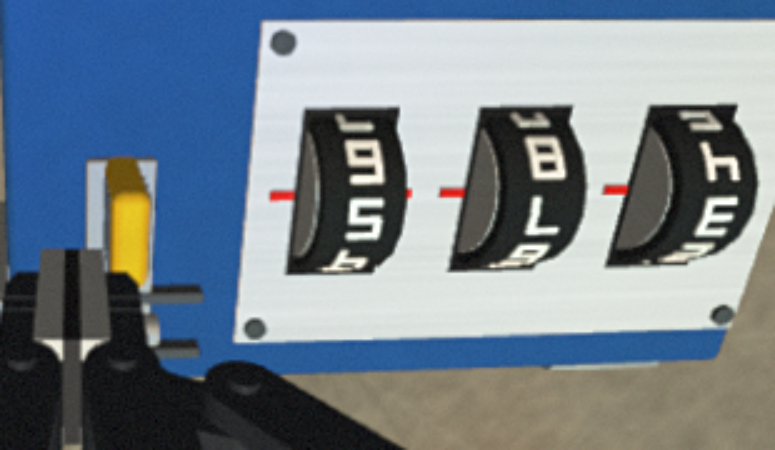

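```bash
python3 -c "
from h import *
p=cams.read_camera('wrist')
f=lambda u,v:(250+u/2.5,150+v/2.5)
print('R6,5',phi(p,-.052,f(366,162)),phi(p,-.052,f(366,220)),'M8,7',phi(p,0,f(548,159)),phi(p,0,f(543,217)),'L4,3',phi(p,.052,f(720,157)),phi(p,.052,f(716,217)))
"
```

```text
R6,5 (-0.625, array([397. , 214.9])) (-0.005, array([396.9, 238. ])) M8,7 (-0.635, array([469.8, 213.7])) (-0.005, array([469.6, 236.8])) L4,3 (-0.635, array([539.3, 212.8])) (0.035, array([538.5, 236.8]))
```

Request:
step_arm(
  series=[
    [0,[-0.001,-0.006,0],0],
    [0,[-0.001,-0.005,0],0],
    [0,[0,0,0],0],
  ],
)

```text
clock: 16.98
tcp_pos: [0.4906, 0.1512, 0.1202]
orientation: [0.118, 0.993, 0.016, 0.011]
contact_force: [-0.0, 0.1, 0.5]
gripper_width: 0.001
```

```bash
python3 -c "
from h import *
st()
p=cams.read_camera('wrist'); c=p['color'][150:330,200:510]; cv2.imwrite('pics/w11z.png',cv2.resize(c,None,fx=2.5,fy=2.5))
"
```

```text
t 16.98 box mm [   0.2 -146.5] tipz 106.2 yaw err 0.31 F box [-0.1  0.1  0.5] tilt [0.0161 0.0111]
```

View pics/w11z.png

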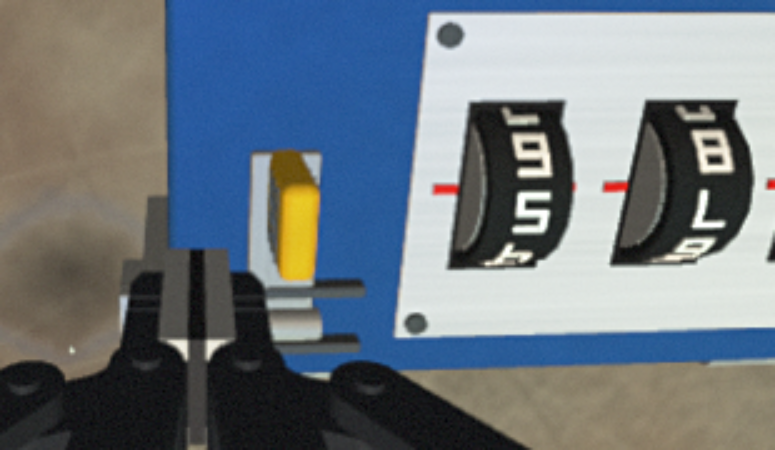

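Request:
step_arm(
  series=[
    [0,[0.003,0,0.012],0],
    [0,[0,0,0.012],0],
    [0,[0,0,0.008],0],
    [0,[0,0,0.003],0],
    [0,[0,0,0],0],
  ],
)

```text
clock: 17.65
tcp_pos: [0.4877, 0.1536, 0.0818]
orientation: [0.117, 0.993, 0.016, 0.01]
contact_force: [-0.5, 0.4, -0.3]
gripper_width: 0.0
```

```bash
python3 -c "
from h import *
st()
"
```

```text
t 17.65 box mm [  -3.2 -144.9] tipz 67.8 yaw err 0.36 F box [-0.6  0.3 -0.3] tilt [0.0159 0.0102]
```

Now push +y gently.

Request:
step_arm(
  series=[
    [0,[0,0.003,0],0],
    [0,[0,0.003,0],0],
    [0,[0,0.002,0],0],
    [0,[0,0.001,0],0],
  ],
)

```text
clock: 18.15
tcp_pos: [0.4903, 0.1618, 0.0826]
orientation: [0.118, 0.993, 0.015, 0.011]
contact_force: [-0.7, -3.2, -1.0]
gripper_width: -0.001
```

```bash
python3 -c "
from h import *
st()
"
```

```text
t 18.15 box mm [  -2.7 -136.3] tipz 68.6 yaw err 0.34 F box [ 0.1 -3.3 -1. ] tilt [0.0153 0.0105]
```

Request:
step_arm(
  series=[
    [0,[0,0.002,0],0],
    [0,[0,0.002,0],0],
    [0,[0,0.002,0],0],
    [0,[0,0.002,0],0],
  ],
)

```text
clock: 18.65
tcp_pos: [0.4919, 0.1688, 0.0827]
orientation: [0.118, 0.993, 0.015, 0.01]
contact_force: [0.2, -2.4, -1.1]
gripper_width: 0.002
```

```bash
python3 -c "
from h import *
st()
"
```

```text
t 18.65 box mm [  -2.7 -129.2] tipz 68.7 yaw err 0.27 F box [ 0.8 -2.3 -1.1] tilt [0.0145 0.0102]
```

Request:
step_arm(
  series=[
    [0,[0,0.002,0],0],
    [0,[0,0.002,0],0],
    [0,[0,0.002,0],0],
    [0,[0,0.002,0],0],
    [0,[0,0.002,0],0],
    [0,[0,0.002,0],0],
    [0,[0,0.002,0],0],
  ],
)

```text
clock: 19.52
tcp_pos: [0.4951, 0.1823, 0.0827]
orientation: [0.118, 0.993, 0.014, 0.01]
contact_force: [-0.8, -5.2, 1.1]
gripper_width: -0.005
```

```bash
python3 -c "
from h import *
st()
"
```

```text
t 19.52 box mm [  -2.9 -115.2] tipz 68.7 yaw err 0.28 F box [ 0.4 -5.2  1.1] tilt [0.0136 0.0098]
```

Request:
step_arm(
  series=[
    [0,[0,0.002,0],0],
    [0,[0,0.002,0],0],
    [0,[0,0.002,0],0],
  ],
)

```text
clock: 19.9
tcp_pos: [0.4951, 0.1824, 0.0827]
orientation: [0.12, 0.993, 0.009, 0.008]
contact_force: [-1.0, -6.5, 2.0]
gripper_width: 0.001
```

```bash
python3 -c "
from h import *
st()
"
```

```text
t 19.9 box mm [  -2.9 -115.2] tipz 68.7 yaw err 0.11 F box [ 0.6 -6.5  2. ] tilt [0.0093 0.0076]
```

Request:
step_arm(
  series=[
    [0,[0,-0.008,0],0],
    [0,[0,-0.008,0],0],
    [0,[0,-0.005,-0.02],0],
    [0,[0,0,-0.04],0],
    [0,[-0.02,0,-0.05],0],
    [0,[-0.04,0.02,-0.02],0],
    [0,[-0.03,0.02,0],0],
    [0,[0,0,0],0],
    [0,[0,0,0],0],
  ],
)

```text
clock: 21.02
tcp_pos: [0.5863, 0.1802, 0.2206]
orientation: [0.118, 0.993, 0.015, 0.009]
contact_force: [-0.7, -0.2, -0.3]
gripper_width: 0.001
```

```bash
python3 -c "
from h import *
st()
p=cams.read_camera('wrist'); cv2.imwrite('pics/w12.png',p['color'])
r=cams.pinpoint('tab',p)
for x in r:
    w=atz(p,x['point'],.068)[:2]-O; print(x['point'],x['p'],w@ex,w@ey)
"
```

```text
t 21.02 box mm [ 86.1 -95.4] tipz 206.6 yaw err 0.28 F box [-0.6 -0.4 -0.3] tilt [0.0146 0.0095]
[272.9, 102.0] 0.7 -6.526593759673317e-05 -0.09551666390115907
```

View pics/w12.png

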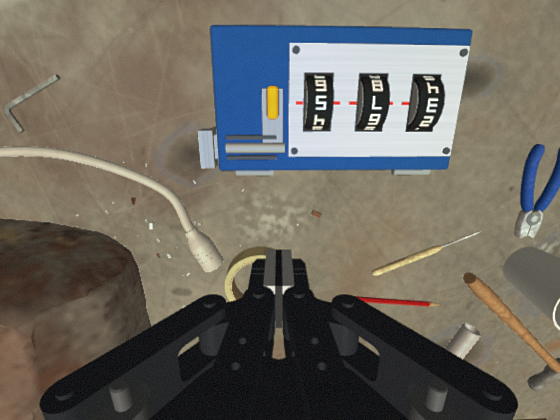

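```bash
python3 -c "
from workcell import finish_job
print(finish_job())"
```

```text
the job is handed in; nothing more can be done
None
```

The lockbox should be unlocked, and I handed the job in at about 21 s. The hand-in gives no verdict, so what follows rests on my own measurements.

- **Wheels:** I rolled the left wheel from 1 to 3 and the right from 1 to 5 with the closed fingertips. In the camera check just before the bolt push, left read about +0.04 rad off its digit and right and middle about 0. Earlier views put the left wheel up to about 0.08 rad past its 3, and I corrected it once. The middle wheel was never touched. The final picture shows 3, 7 and 5 on the index bars.
- **Pressing force:** The rim was felt at about 72 mm above the bench, 2 mm above the drawing. The highest force I read while on a wheel was about 11 N. I only read force at the end of each move, so a brief peak between readings would not show.
- **Bolt:** I pushed the tab until it stopped. The fingers had moved it about 22 mm, at no more than 6.5 N. The tab now measures at y ≈ -95.5 mm, against -118 mm when locked, and the rod is out of the keeper.
- **Release:** The arm is lifted clear with no contact force beyond sensor noise.

No check failed. The trained networks found no `tab` in one wrist picture and no `keeper` in one scene picture, but found both in other pictures.

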